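Check a splint board's edge with a straightedge

TASK

The near edge of the wooden splint board on the white checking base is to be checked for straightness. Take the straightedge out of its stand, tip it over onto the bare counter so that it lies flat with its grip upward, and let go; then lift it by the grip and lay it flat on the base, flush against the splint board and covering the whole of its near edge, and let go. Do not drop the straightedge, push the splint board out of place or move the other things.

Things in the scene. Friction and masses are not known exactly. Their poses are not given: they have to be found in the camera images.
- straightedge_mid (a point): Straightedge: aluminium blade 180 mm long (y), 70 mm wide (x), 6 mm thick (z), 0.17 to 0.27 kg, a dark grey grip bar on the middle of one face. This point: centre of the blade. z points out of the face with the grip (up when it lies flat, grip upward). At the start it stands on its +x long edge in the stand's slot, top 78 mm over the counter, grip on the side away from the robot.
- straightedge_top (a point): Middle of the straightedge's long edge that is uppermost at the start (35 mm along -x from the blade's centre, same axes). 28 mm of bare blade between this edge and the grip can be pinched across the 6 mm thickness. Both long edges are straight; either may be laid flush. Let go tilted 30 degrees or more with its other long edge on the counter, the blade falls flat.
- straightedge_grip (a point): Centre of the straightedge's grip bar, 18 mm along z from the blade's centre, same axes; the bar is 80 mm long (y), 14 mm wide (x) and 30 mm high (z), from the blade's face up.
- splint_board_edge (a point): Splint board: loose light-wood board 150 mm wide (y), 110 mm deep (x), 10 mm thick, 0.9 kg, hand slot and round corners on its far side; flat on the checking base, slides if pushed with more than about 5 N. This point: middle of its straight 150 mm near edge (towards the robot), 5 mm above the base. y runs along the edge, x from the edge into the board, z up.
- stand: Fixed dark grey stand: foot 50 mm (x) by 140 mm (y), 8 mm thick, with two slotted saddles at y = -55 and +55 mm, 28 mm wide in x, tops 27 mm high. The slot runs along y, is 7.5 mm wide (the blade leans a little in it), floor 8 mm above the counter. Origin: centre of the underside, on the counter. x points away from the robot.
- checking_base: Fixed white board 240 (x) by 230 mm (y), 15 mm thick, on the counter. Origin: centre of the underside; axes along the sides, x away from the robot. A clear strip of its top, at least 95 mm deep at the middle, lies in front of the splint board. The counter between it and the sink rim (rim 4 mm high, ends at world y = -0.05 m) is bare for at least 110 mm in y.
- tape_roll: Bystander: brown tape roll, 92 mm across, 48 mm high; origin in the middle of its underside. Leave alone.
- plaster_box: Bystander: small card box 45 x 70 x 32 mm; origin in the middle of its underside. Leave alone.
- saline_bottle: Bystander: bottle 49 x 77 mm, 130 mm high; origin in the middle of its underside. Leave alone.
- swab_box: Bystander: card box 58 x 98 x 48 mm; origin in the middle of its underside. Leave alone.
- oximeter: Bystander: finger-clip pulse meter 60 x 33 x 33 mm; origin in the middle of its underside. Leave alone.
Not all that is in view belongs to the job. Of the things shaped like the part that bears splint_board_edge, the wooden one is meant.

How it is judged (in metres and radians):
On the way, in this order (a step that is already met when the one before it is completed fails the run):
1. the straightedge lies flat on the counter, grip upward, and has been let go (height (world z) of straightedge_mid below 0.01 m and angle between straightedge_mid's own z axis and vertical below 0.05 rad and contact force between the fingers and straightedge below 0.05 N), for 0.2 s.
2. the straightedge is held again and lifted level off the counter, grip upward (height (world z) of straightedge_mid above 0.025 m and angle between straightedge_mid's own z axis and vertical below 0.35 rad and contact force between the fingers and straightedge above 0.5 N), for 0.2 s.
At the end, for the whole second after the job is handed in: The straightedge lies released and at rest, flat on the checking base with its grip upward, a long edge flush against the splint board's near edge (gap under 1.8 mm, parallel within 0.015 rad) and covering all of it (centres within 15 mm along the edge) (angle between straightedge_mid's own z axis and vertical below 0.05 rad and contact force between the fingers and straightedge below 0.05 N and x of straightedge_mid in the frame of splint_board_edge between -0.0368 and -0.033 m and y of straightedge_mid in the frame of splint_board_edge between -0.015 and 0.015 m and z of straightedge_mid in the frame of splint_board_edge between -0.005 and 0.001 m and angle between the y axis of straightedge_mid and the y axis of splint_board_edge, either way round below 0.015 rad and linear speed of straightedge below 0.01 m/s and angular speed of straightedge below 0.05 rad/s); the robot touches nothing.
It fails at once if the splint board is pushed more than 10 mm out of place (distance of splint_board_edge from where it was at the start of the episode above 0.01 m).
It fails at once if the straightedge is let go high above the counter (height (world z) of straightedge_mid above 0.075 m and contact force between the fingers and straightedge below 0.05 N).
It fails at once if another loose thing (tape roll, either card box, saline bottle, pulse meter) is moved more than 30 mm (distance of any of tape_roll, plaster_box, saline_bottle, swab_box, oximeter from where it was at the start of the episode above 0.03 m).
It also fails if it takes over 58 s, if anything falls off the work surface, if the arm or the gripper's body presses on something with over 40 N, if the wrist force passes 120 N, or if a joint passes its speed limit or range.

ROBOT

A 6-joint arm with a two-finger parallel gripper is mounted at the origin on a cart in front of the work surface, level with it; the furniture and walls round the work are solid. World frame = base frame: x ahead of the robot, y to its left, z up, the work surface at z = 0. Lengths are in m, angles in degrees, forces in N, time in s.
With the tool pointing down it reaches from about 0.275 to 1 m from the base axis. Payload 8.4 kg.
Tool frame: the origin (TCP) lies at the very end of the fingers, on their centre line; the grasp point (between the pads) lies 19 mm behind it (ctrl.tcp_to_grasp is the distance from the TCP to the grasp point, in m); z points along the fingers, y is the direction in which the jaws open and shut (so a half turn about z gives the same grasp; the last joint's range is limited). The gripper opens to 85 mm and grips with 20 to 120 N. Pads are 22 mm wide; open, the fingers measure 114 mm over their backs; the gripper's body (76 mm by 85 mm) begins 54 mm behind the grasp point. The pads swing forward as they close: fully open they stand 13 mm farther back than shut.
Start: joints at [73.144, 20.225, 93.587, -0, 66.188, -0.138], TCP at [0.18, 0.599, 0.231] pointing down, gripper open.
Joint ranges: [-150.9, 150.9], [-52.94, 120.26], [3.33, 152.33], [-74.26, 254.26], [0, 154.13], [-172.89, 172.89]. Speed limits (degrees/s): [127.2, 127.2, 159.86, 180, 180, 180].

INTERFACE

Orientations are given as a 3x3 rotation matrix whose columns are the frame's x, y, z axes.
In Python, from workcell import sensors, capture, ctrl gives the robot as it stands. The module is installed in compiled form; this text tells all that it offers.
- The arm moves only by the tool play_rows, never from a script. Its argument "targets" is text: rows parted by semicolons, each of 7 numbers parted by spaces: the closure in counts, from 0 (fully open) to 255 (shut), then the shift along the tool's x, y, z in cm, then the turn, a rotation vector about the tool's x, y, z in degrees. In form: jaw x y z rx ry rz; .... A call has 1 to 12 rows; each row is the pose to reach, as a shift and turn from the pose measured when the call began, along the tool's axes at that moment; what a row does not reach only later rows make up. A row lasts 1/8 s, in which the tool goes at most 62.5 mm and 10.7 degrees, less where a joint would pass 70% of its speed; a pose out of reach is approached as far as the arm can. A call with a gripper value outside its range is refused whole. The fingers move at their own pace and stop on an object; the grip force is fixed at half the most. Time passes only in rows, so rows that repeat a pose let the fingers close. It gives the time, the measured TCP pose, the force and the opening at its end, in the units of the state.
- sensors.get_obs(): the state, without advancing time (a new reading comes with each control period).
- capture(name): name is "scene" or "top"; returns a dict with "pixels" (480x640x3 uint8, blue, green, red), "fx", "fy", "cx", "cy" (pixels), "position" and "attitude" of the camera in the world. Camera axes: x right, y down, z forward; pixel columns grow to the right and rows downward; lengths in m; the calibration is good to about 2 mm. A picture is of the moment at which its call begins. There is no depth.
- ctrl.hand_in(): hands the job in, once; it reports no verdict.
The state is a dict: "clock": time; "qpos": joint angles; "joint_vel": joint speeds; "joint_efforts": joint torques, N m; "ee_pos": TCP position; "tcp_rot": TCP orientation; "force": force on the tool from outside, world axes, zero at the start; "moment": the same for the moment, N m; "opening": finger opening in m.
Only numpy, scipy, OpenCV 4.12 (cv2) and the standard library are available. Lean on these libraries where they do the work, as an engineer would, in place of code of your own. Each camera call takes 0.05 s, during which the arm holds its last target.

## Working session

There is one attempt and no reset: what is moved stays moved. The work goes in short steps, Python scripts to look and compute and a tool call to move; the robot and the scene stay as the last step left them, time stands still between calls to the robot, and variables do not carry over. Pictures are saved under pics/ and viewed, and the job is handed in when it is done.

Besides the shell and the picture viewer there is one more tool, called after "Emit:" as name(argument=value, ...) on one line, values as JSON. play_rows: Moves the arm, as the interface text tells. Its arguments: {"type":"object","properties":{"targets":{"type":"string"}},"required":["targets"]}

```bash
mkdir -p pics; python3 - <<'E'
from workcell import sensors, capture, ctrl
import cv2
print(sensors.get_obs(), ctrl.tcp_to_grasp)
for n in("scene","top"):
    c=capture(n); cv2.imwrite(f"pics/{n}0.png",c["pixels"]); print(n,{k:v for k,v in c.items() if k!="pixels"})
E
```

```text
{'clock': 0.0, 'qpos': array([ 7.31444975e+01,  2.02628146e+01,  9.36299023e+01, -7.68997311e-04,
        6.61887481e+01, -1.37615216e-01]), 'joint_vel': array([ 0.04707323, -0.0635959 ,  0.00074028,  0.00238495, -0.00124069,
        0.01508987]), 'joint_efforts': array([ 2.56512703e-04, -6.05258346e+01, -3.42071843e+01, -7.24506526e-05,
        9.56252916e-03,  8.64512685e-06]), 'ee_pos': array([0.17965026, 0.5981125 , 0.23055195]), 'tcp_rot': array([[-9.57734299e-01,  2.87654049e-01, -4.00521037e-04],
       [ 2.87654327e-01,  9.57733328e-01, -1.36430789e-03],
       [-8.85634258e-06, -1.42185607e-03, -9.99998989e-01]]), 'force': array([ 0.02860474, -0.23201717,  0.17236825]), 'moment': array([0.00627794, 0.00836967, 0.01271192]), 'opening': 0.0853821304723813} 0.0187
scene {'fx': 436.0820914916844, 'fy': 436.0820914916844, 'cx': 320.18017711438495, 'cy': 246.9049802666252, 'position': array([-0.72949014,  0.58224994,  1.03942042]), 'attitude': array([[-0.49385363, -0.47533152,  0.72812673],
       [-0.86948856,  0.27948868, -0.40727842],
       [-0.00991091, -0.83423379, -0.55132182]])}
top {'fx': 440.94318348292023, 'fy': 440.94318348292023, 'cx': 316.1583844816707, 'cy': 239.4177721617724, 'position': array([ 0.34803127, -0.08775899,  1.4003402 ]), 'attitude': array([[ 0.01575581, -0.99238571,  0.12215708],
       [-0.99952567, -0.01886551, -0.02434184],
       [ 0.02646105, -0.12171562, -0.99221224]])}
```

View pics/scene0.png

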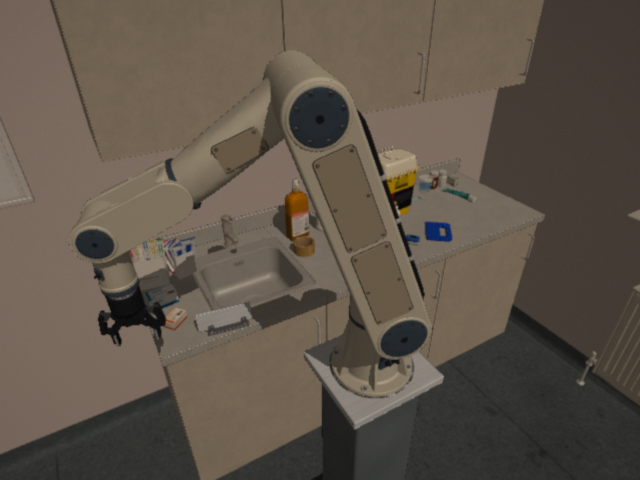

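View pics/top0.png

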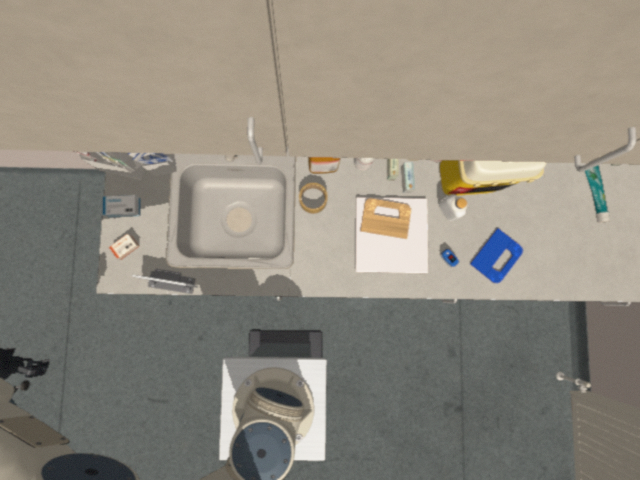

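The top view shows the straightedge in its stand at about (165,282) left of the sink. The white base is at (392,235) with the wooden board at (386,218), and the blue board is a decoy. I'll enlarge these areas next.

```bash
cat > h.py <<'E'
from workcell import sensors, capture, ctrl
import cv2, numpy as np
def ray(c,u,v,z):
    d=c["attitude"]@np.array([(u-c["cx"])/c["fx"],(v-c["cy"])/c["fy"],1]); p=c["position"]
    return p+d*(z-p[2])/d[2]
def proj(c,P):
    q=c["attitude"].T@(np.asarray(P,float)-c["position"]); return np.array([c["fx"]*q[0]/q[2]+c["cx"],c["fy"]*q[1]/q[2]+c["cy"]])
def crop(c,u0,v0,w,h,s,name):
    im=c["pixels"][v0:v0+h,u0:u0+w]; im=cv2.resize(im,None,fx=s,fy=s,interpolation=cv2.INTER_CUBIC)
    for k in range(0,w,10):
        cv2.line(im,(k*s,0),(k*s,6 if k%50 else 14),(0,0,255),1); 
        if k%20==0: cv2.putText(im,str(u0+k),(k*s,24),0,.35,(0,0,255),1)
    for k in range(0,h,10):
        cv2.line(im,(0,k*s),(6,k*s),(0,0,255),1)
        if k%20==0: cv2.putText(im,str(v0+k),(8,k*s+4),0,.35,(0,0,255),1)
    cv2.imwrite("pics/"+name,im)
E
python3 - <<'E'
from h import *
t=capture("top"); s=capture("scene")
crop(t,95,220,130,90,6,"t1.png"); crop(t,340,180,120,100,6,"t2.png"); crop(s,140,270,130,80,6,"s1.png")
E
```

```text
(no output)
```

View pics/t1.png

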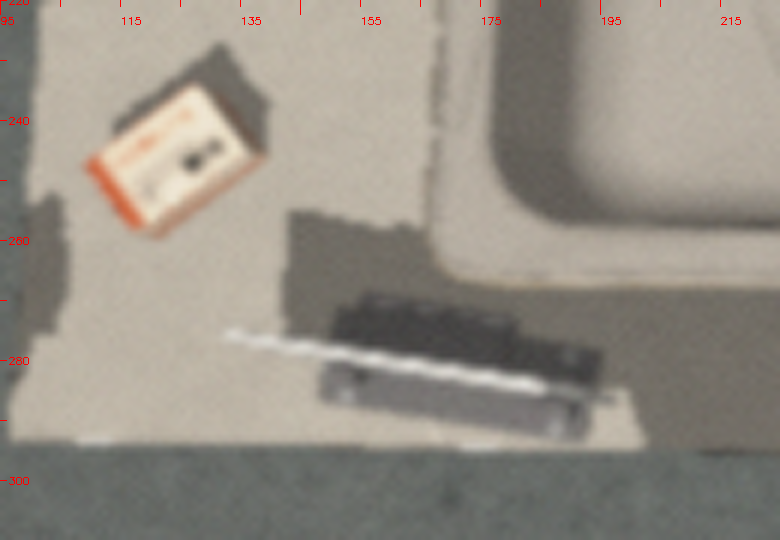

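View pics/t2.png

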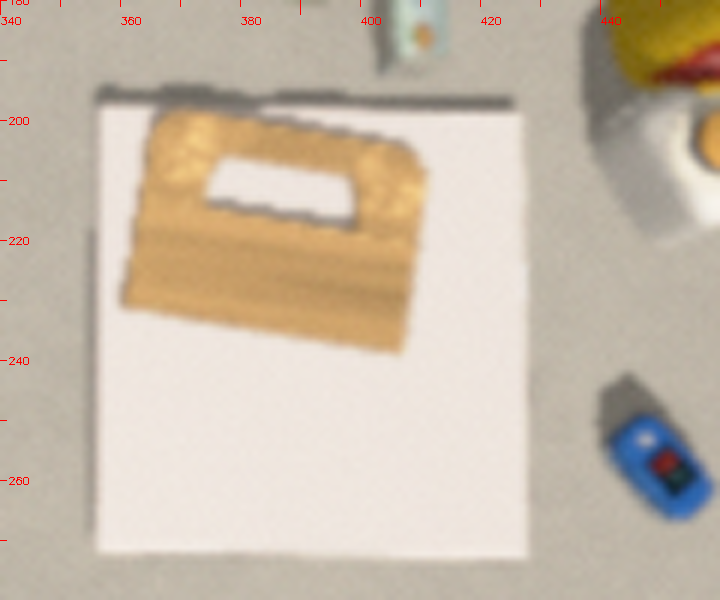

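View pics/s1.png

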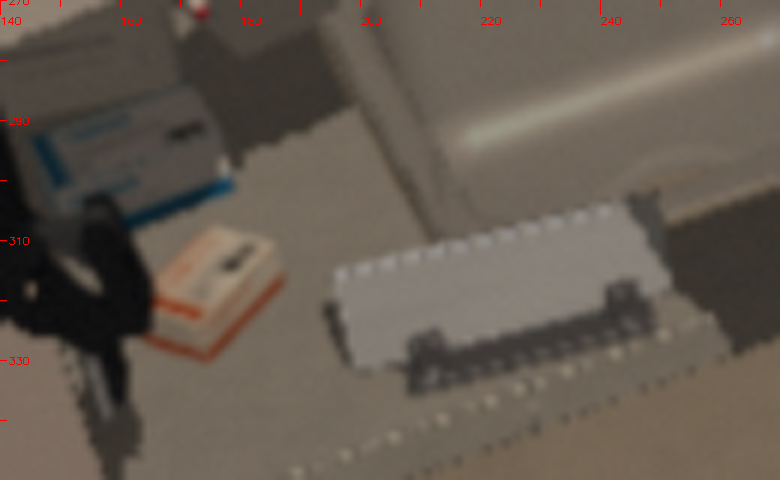

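```bash
python3 - <<'E'
from h import *
np.set_printoptions(precision=4,suppress=True)
t=capture("top"); s=capture("scene")
for n,u,v,z in [("edgeL",132.5,275.5,.078),("edgeR",197.5,286.8,.078),("edgeMidR",185,284.4,.078),("standNL",148,286.5,.008),("standNR",192,293,.008),("cnt near",120,294,0),("cntnear2",390,295,0),("cntL",98,290,0),("sinkL",166.5,250,0.004),("sink near",185,268,.004),("sinkR",294,230,.004),("tape",313,197,.02),
 ("base NL",356,272,.015),("base NR",428,273,.015),("base FL",356.5,198,.015),("base FR",427,199,.015),
 ("spl NL",360,231,.025),("spl NR",407,238.8,.025),("spl FR",411,208,.025),("plaster",125,246,.03),("oxi",450,257,.03)]:
    print(n,ray(t,u,v,z)[:2])
for n,u,v in [("edgeL",195.5,315.5),("edgeR",246.5,303)]:print(n,ray(s,u,v,.078)[:2])
E
```

```text
edgeL [0.3929 0.4218]
edgeR [0.3628 0.2291]
edgeMidR [0.3692 0.2662]
standNL [0.362  0.3988]
standNR [0.3441 0.262 ]
cnt near [0.3375 0.4866]
cntnear2 [ 0.3476 -0.3587]
cntL [0.3487 0.5552]
sinkL [0.4773 0.3495]
sink near [0.4217 0.2887]
sinkR [ 0.5489 -0.0507]
tape [ 0.6542 -0.1094]
base NL [ 0.4177 -0.2487]
base NR [ 0.4185 -0.4767]
base FL [ 0.655  -0.2492]
base FR [ 0.6567 -0.4771]
spl NL [ 0.5468 -0.2596]
spl NR [ 0.5248 -0.4087]
spl FR [ 0.6241 -0.4225]
plaster [0.485  0.4692]
oxi [ 0.4691 -0.5429]
edgeL [0.3944 0.42  ]
edgeR [0.3687 0.2538]
```

```bash
cat >> h.py <<'E'
from scipy.spatial.transform import Rotation as R
def state():
    o=sensors.get_obs(); print("t %.2f"%o["clock"],"p",np.round(o["ee_pos"],4),"yawY %.2f"%np.degrees(np.arctan2(o["tcp_rot"][1,1],o["tcp_rot"][0,1])),"toolz",np.round(o["tcp_rot"][:,2],3),"q",np.round(o["qpos"],1),"F",np.round(o["force"],2),"open %.4f"%o["opening"]); return o
def rot(yaw,tilt=0,axis=(1,0,0)):
    """tool down, tool y at yaw deg; then world tilt about axis"""
    a=np.radians(yaw); y=np.array([np.cos(a),np.sin(a),0]); z=np.array([0,0,-1.]); x=np.cross(y,z)
    return R.from_rotvec(np.radians(tilt)*np.array(axis,float)/np.linalg.norm(axis)).as_matrix()@np.c_[x,y,z]
def rel(p,M,o=None):
    o=o or sensors.get_obs(); T=o["tcp_rot"]; d=T.T@(np.array(p)-o["ee_pos"])*100
    r=R.from_matrix(T.T@M).as_rotvec(degrees=True); print(np.round(d,2),np.round(r,1)); return d,r
E
python3 - <<'E'
from h import *
state(); rel([.38,.332,.2],rot(-8.5)); rel([.38,.332,.12],rot(-8.5))
E
```

```text
t 0.30 p [0.1798 0.5984 0.231 ] yawY 73.28 toolz [-0. -0. -1.] q [73.1 20.2 93.6 -0.  66.2 -0.1] F [-1.1  -0.32 -0.1 ] open 0.0854
[-26.84 -19.75   3.11] [-0.   0.  81.8]
[-26.84 -19.75  11.11] [-0.   0.  81.8]
```

Emit:
play_rows(targets="60 -26.84 -19.75 3 0 0 40; 60 -26.84 -19.75 3 0 0 81.8; 60 -26.84 -19.75 3 0 0 81.8; 60 -26.84 -19.75 3 0 0 81.8; 60 -26.84 -19.75 3 0 0 81.8; 60 -26.84 -19.75 3 0 0 81.8; 60 -26.84 -19.75 3 0 0 81.8; 60 -26.84 -19.75 8 0 0 81.8; 60 -26.84 -19.75 9 0 0 81.8; 60 -26.84 -19.75 9 0 0 81.8; 60 -26.84 -19.75 9 0 0 81.8")

```text
clock: 1.68
ee_pos: [0.3806, 0.3327, 0.1424]
tcp_rot: [[0.146, 0.989, 0.001], [0.989, -0.146, 0.001], [0.001, 0.001, -1.0]]
force: [-0.3, -0.7, -0.1]
opening: 0.0651
```

```bash
python3 - <<'E'
from h import *
state(); rel([.38,.332,.054],rot(-8.5))
t=capture("top"); s=capture("scene"); crop(t,110,220,130,90,6,"t3.png"); crop(s,150,240,130,100,6,"s3.png")
E
```

```text
t 1.68 p [0.3806 0.3327 0.1424] yawY -8.42 toolz [ 0.001  0.001 -1.   ] q [ 41.   16.  112.8  -0.   51.2  49.4] F [-0.31 -0.73 -0.1 ] open 0.0651
[-0.09 -0.06  8.84] [ 0.1 -0.   0.1]
```

View pics/t3.png

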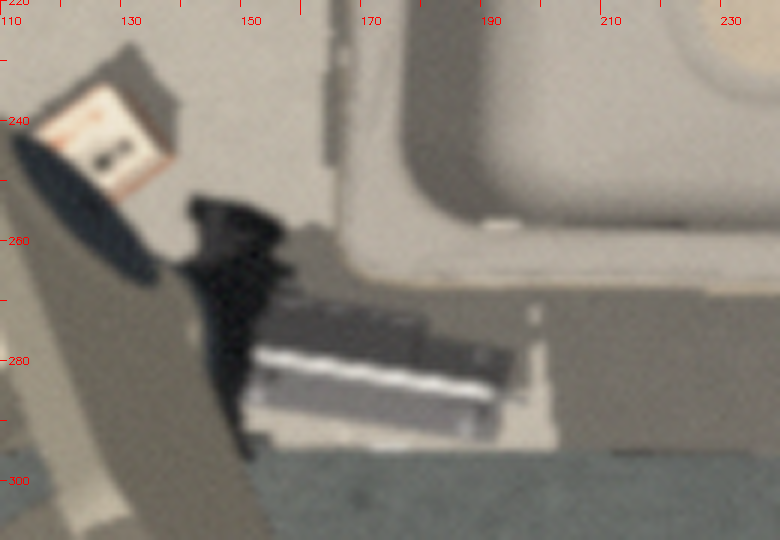

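View pics/s3.png

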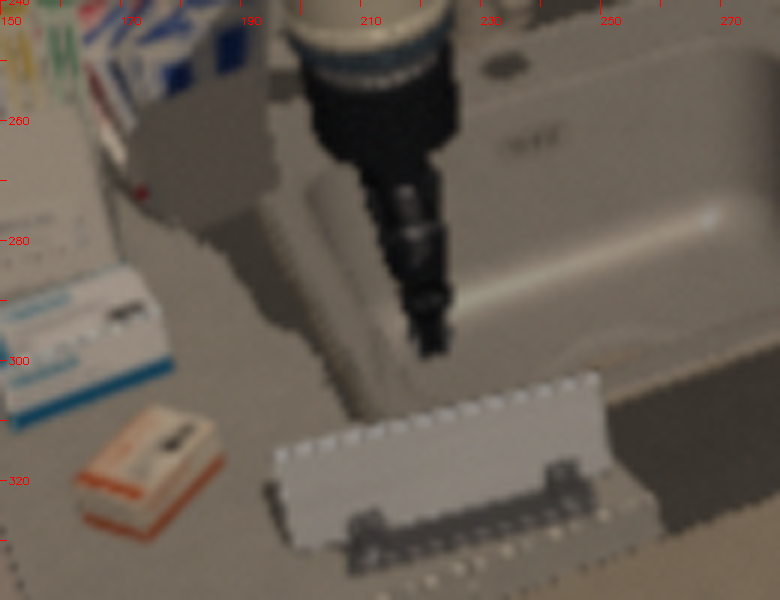

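```bash
python3 - <<'E'
from h import *
t=capture("top"); s=capture("scene")
print(ray(t,132.5,275.5,.078),ray(t,192.5,286,.078),ray(t,152.5,279,.078)); print(ray(s,195.5,315.5,.078),ray(s,248.5,302.5,.078))
E
```

```text
[0.39291179 0.42179866 0.078     ] [0.36487987 0.24393612 0.078     ] [0.38357214 0.36253855 0.078     ]
[0.39437118 0.419984   0.078     ] [0.36771682 0.24705698 0.078     ]
```

Emit:
play_rows(targets="60 0 0 4 0 0 0.5; 60 0 -0.05 8 0 0 0.5; 60 0 -0.05 8.8 0 0 0.5; 60 0 -0.05 8.8 0 0 0.5; 60 0 -0.05 8.8 0 0 0.5")

```text
clock: 2.5
ee_pos: [0.3808, 0.3334, 0.0555]
tcp_rot: [[0.156, 0.988, 0.003], [0.988, -0.156, 0.002], [0.002, 0.002, -1.0]]
force: [-0.1, 0.8, -0.1]
opening: 0.0654
```

Emit:
play_rows(targets="180 0 0 0 0 0 0; 255 0 0 0 0 0 0; 255 0 0 0 0 0 0; 255 0 0 0 0 0 0; 255 0 0 0 0 0 0")

```text
clock: 3.12
ee_pos: [0.3802, 0.3335, 0.0558]
tcp_rot: [[0.156, 0.988, 0.002], [0.988, -0.156, 0.002], [0.002, 0.001, -1.0]]
force: [-4.2, 1.0, 7.8]
opening: 0.0049
```

```bash
python3 - <<'E'
from h import *
state()
s=capture("scene"); crop(s,150,240,130,100,6,"s4.png")
E
```

```text
t 3.12 p [0.3802 0.3335 0.0558] yawY -8.98 toolz [ 0.002  0.002 -1.   ] q [ 41.1  23.9 115.9   0.   40.1  50. ] F [-4.24  1.02  7.83] open 0.0049
```

View pics/s4.png

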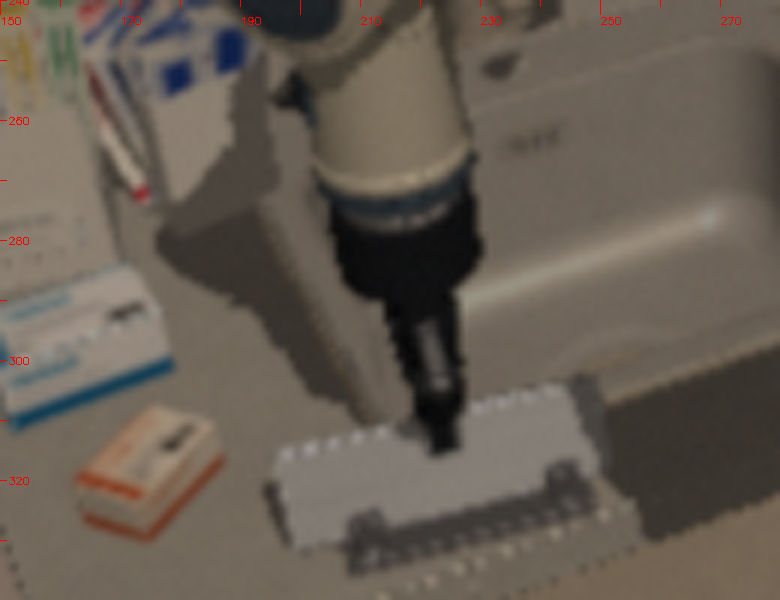

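Emit:
play_rows(targets="255 0 0 -1 0 0 0; 255 0 0 -3 0 0 0; 255 0 0 -6 0 0 0; 255 0 0 -10 0 0 0; 255 0 0 -13 0 0 0; 255 0 0 -13 0 0 0")

```text
clock: 3.92
ee_pos: [0.3812, 0.3341, 0.1883]
tcp_rot: [[0.156, 0.988, 0.005], [0.988, -0.156, 0.005], [0.006, 0.005, -1.0]]
force: [-0.3, 0.1, -3.0]
opening: 0.0049
```

```bash
python3 - <<'E'
from h import *
state(); rel([.48,-.17,.17],rot(-90))
s=capture("scene"); crop(s,150,200,130,120,6,"s5.png")
E
```

```text
t 3.92 p [0.3812 0.3341 0.1883] yawY -8.99 toolz [ 0.005  0.005 -1.   ] q [ 41.1  12.3 110.6   0.   56.6  50. ] F [-0.31  0.05 -3.03] open 0.0049
[-48.26  17.62   1.62] [-0.  -0.5 81. ]
```

View pics/s5.png

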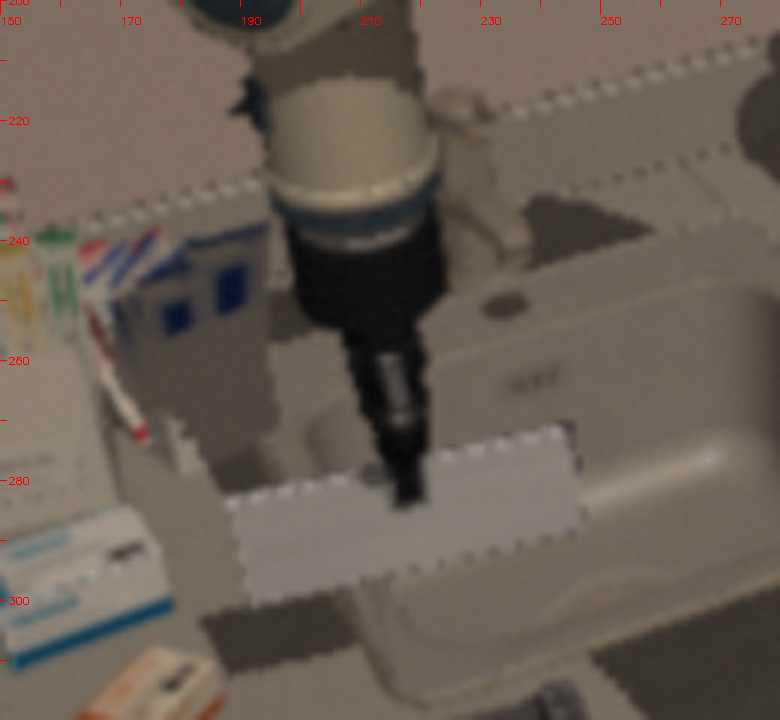

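Emit:
play_rows(targets="255 -6 2 0 0 0 5; 255 -12 4 0 0 0 15; 255 -18 6 0 0 0 25; 255 -24 8 0 0 0 35; 255 -30 10 0 0 0 45; 255 -36 12 0 0 0 55; 255 -42 14 0.5 0 0 65; 255 -46 15.3 1 0 0 75; 255 -48.5 16.1 1.6 0 0 81; 255 -48.5 16.1 1.6 0 0 81; 255 -48.5 16.1 1.6 0 0 81; 255 -48.5 16.1 1.6 0 0 81")

```text
clock: 5.48
ee_pos: [0.4633, -0.1698, 0.1688]
tcp_rot: [[1.0, 0.002, 0.003], [0.002, -1.0, 0.004], [0.003, -0.004, -1.0]]
force: [0.1, -0.3, -1.9]
opening: 0.0049
```

```bash
python3 - <<'E'
from h import *
state()
# pivot bottom edge at B, TCP 0.048 above along tool axis; lean top toward +y
for tl in (0,15,30,45,55):
    M=rot(-90,-tl,(1,0,0)); print(tl,M[:,2]); B=np.array([.465,-.185,.004]); rel(B-0.048*M[:,2],M)
t=capture("top"); s=capture("scene"); cv2.imwrite("pics/s6.png",s["pixels"]); crop(t,270,170,160,130,5,"t6.png")
E
```

```text
t 5.47 p [ 0.4633 -0.1698  0.1688] yawY -89.88 toolz [ 0.003  0.004 -1.   ] q [-20.5  12.8 112.9   0.3  54.2  69.2] F [ 0.09 -0.33 -1.85] open 0.0049
0 [ 0.  0. -1.]
[ 0.13  1.57 11.68] [-0.2 -0.1  0.1]
15 [ 0.         -0.25881905 -0.96592583]
[ 0.14  0.33 11.85] [-15.2  -0.2   0.1]
30 [ 0.        -0.5       -0.8660254]
[ 0.14 -0.83 12.33] [-30.2  -0.2   0.1]
45 [ 0.         -0.70710678 -0.70710678]
[ 0.14 -1.82 13.1 ] [-45.2  -0.2   0.1]
55 [ 0.         -0.81915204 -0.57357644]
[ 0.14 -2.36 13.74] [-55.2  -0.2   0. ]
```

View pics/s6.png

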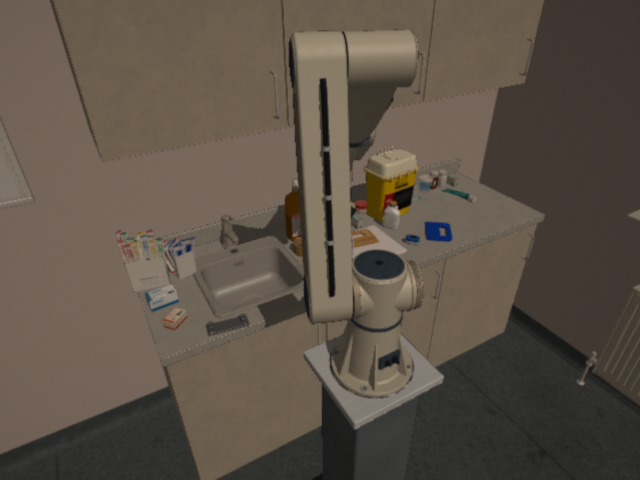

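View pics/t6.png

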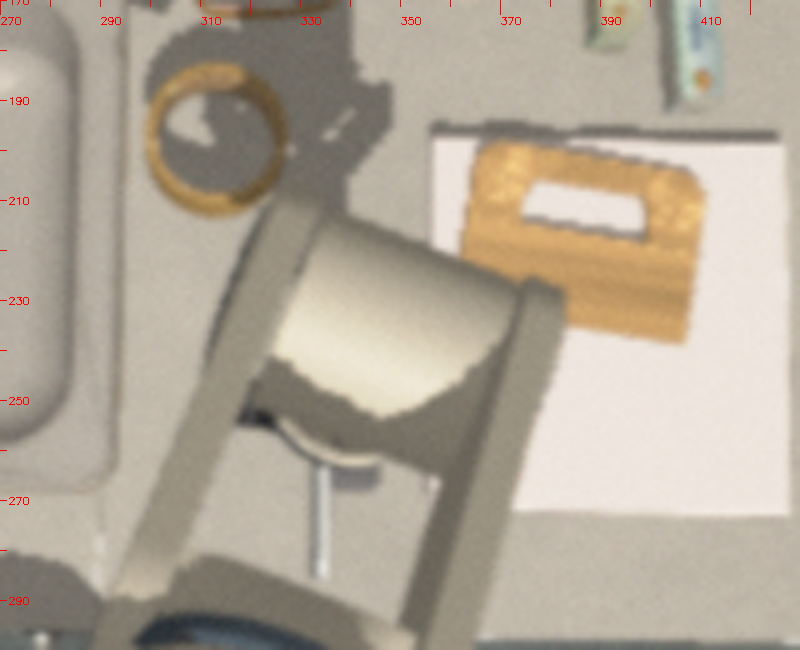

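Emit:
play_rows(targets="255 0.1 1 4 -8 0 0; 255 0.1 0.3 8 -16 0 0; 255 0.1 -0.3 8.8 -24 0 0; 255 0.1 -0.9 9 -32 0 0; 255 0.1 -1.5 9.5 -40 0 0; 255 0.1 -2.1 10 -48 0 0; 255 0.1 -2.1 10.2 -50 0 0; 255 0.1 -2.1 10.4 -50 0 0; 255 0.1 -2.1 10.4 -50 0 0")

```text
clock: 6.7
ee_pos: [0.465, -0.149, 0.0656]
tcp_rot: [[1.0, -0.002, 0.003], [0.001, -0.647, -0.763], [0.004, 0.763, -0.647]]
force: [-0.3, -0.6, -2.9]
opening: 0.0045
```

```bash
python3 - <<'E'
from h import *
o=state(); print(o["ee_pos"]+.048*o["tcp_rot"][:,2],o["tcp_rot"])
t=capture("top"); s=capture("scene"); crop(t,270,170,160,130,5,"t7.png")
E
```

```text
t 6.70 p [ 0.465  -0.149   0.0656] yawY -90.22 toolz [ 0.003 -0.763 -0.647] q [ 13.4  34.8 120.5 -60.   59.  152. ] F [-0.27 -0.62 -2.86] open 0.0045
[ 0.46518026 -0.18558264  0.0345711 ] [[ 9.99991798e-01 -2.43949208e-03  3.23299168e-03]
 [ 8.87814471e-04 -6.46800000e-01 -7.62659145e-01]
 [ 3.95159996e-03  7.62655760e-01 -6.46792530e-01]]
```

View pics/t7.png

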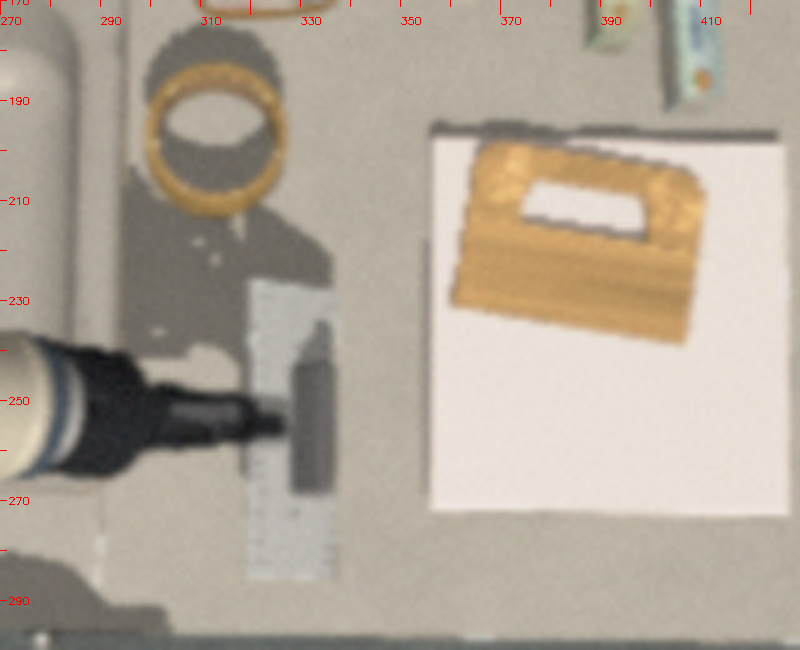

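Emit:
play_rows(targets="255 0 -1 0.85 0 0 0; 255 0 -1.9 1.6 0 0 0; 255 0 -2.2 1.87 0 0 0; 255 0 -2.37 2.0 0 0 0; 255 0 -2.37 2.0 0 0 0")

```text
clock: 7.42
ee_pos: [0.4651, -0.1491, 0.0348]
tcp_rot: [[1.0, -0.003, 0.003], [0.0, -0.646, -0.763], [0.004, 0.763, -0.646]]
force: [0.2, -0.7, -1.7]
opening: 0.0045
```

```bash
python3 - <<'E'
from h import *
o=state(); print(o["ee_pos"]+.048*o["tcp_rot"][:,2])
E
```

```text
t 7.42 p [ 0.4651 -0.1491  0.0348] yawY -90.26 toolz [ 0.003 -0.763 -0.646] q [ 13.4  38.5 120.3 -62.   57.3 155.7] F [ 0.15 -0.65 -1.69] open 0.0045
[ 0.46528967 -0.1857563   0.0037432 ]
```

Emit:
play_rows(targets="255 0 -0.15 0.13 0 0 0; 255 0 -0.15 0.13 0 0 0; 240 0 -0.15 0.13 0 0 0; 220 0 -0.15 0.1 0 0 0; 200 0 -0.15 0 0 0 0; 190 0 -0.15 -0.5 0 0 0; 190 0 -0.15 -1.2 0 0 0; 190 0 -0.15 -2 0 0 0")

```text
clock: 8.43
ee_pos: [0.4651, -0.1325, 0.0469]
tcp_rot: [[1.0, -0.003, 0.003], [0.0, -0.646, -0.763], [0.004, 0.763, -0.646]]
force: [-0.2, 0.2, -0.1]
opening: 0.022
```

```bash
python3 - <<'E'
from h import *
o=state()
t=capture("top"); s=capture("scene"); crop(t,270,170,160,130,5,"t8.png")
E
```

```text
t 8.43 p [ 0.4651 -0.1325  0.0469] yawY -90.27 toolz [ 0.003 -0.763 -0.646] q [ 15.4  37.2 119.9 -59.5  58.8 154.3] F [-0.24  0.2  -0.05] open 0.0220
```

View pics/t8.png

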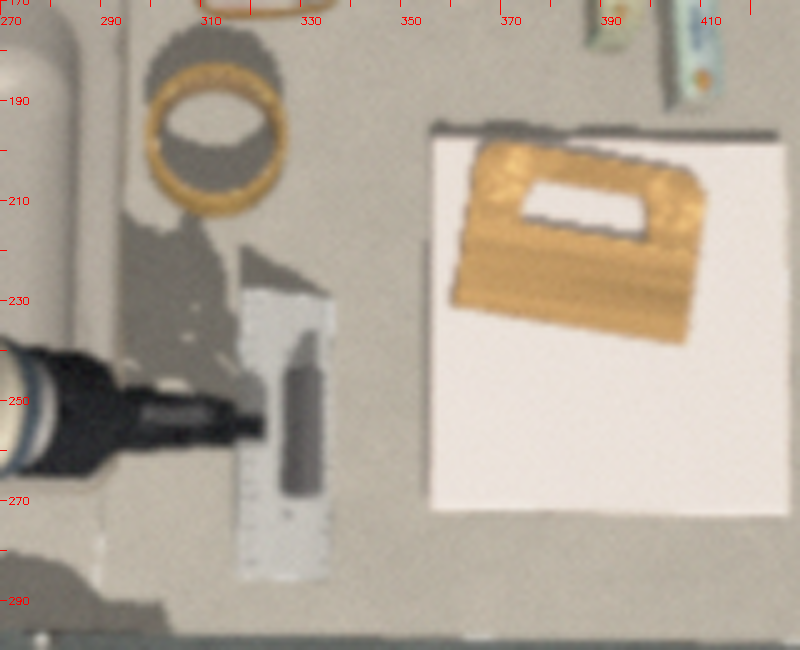

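Emit:
play_rows(targets="190 0 0 -0.8 0 0 0; 190 0 0 -1.6 0 0 0; 190 0 0 -2.4 0 0 0; 190 0 0 -3.2 0 0 0; 190 0 0 -4.5 0 0 0; 190 0 0 -6 0 0 0; 190 0 0 -8 0 0 0; 190 0 0 -10 0 0 0; 190 0 0 -10 0 0 0")

```text
clock: 9.65
ee_pos: [0.4663, -0.0544, 0.1129]
tcp_rot: [[1.0, -0.004, 0.007], [0.003, -0.647, -0.762], [0.008, 0.762, -0.647]]
force: [-0.4, 0.2, 0.2]
opening: 0.0216
```

```bash
python3 - <<'E'
from h import *
o=state()
t=capture("top"); s=capture("scene"); crop(t,270,170,160,130,5,"t9.png")
E
```

```text
t 9.65 p [ 0.4663 -0.0544  0.1129] yawY -90.37 toolz [ 0.007 -0.762 -0.647] q [ 23.9  30.7 116.6 -49.2  67.5 148.2] F [-0.41  0.19  0.24] open 0.0216
```

View pics/t9.png

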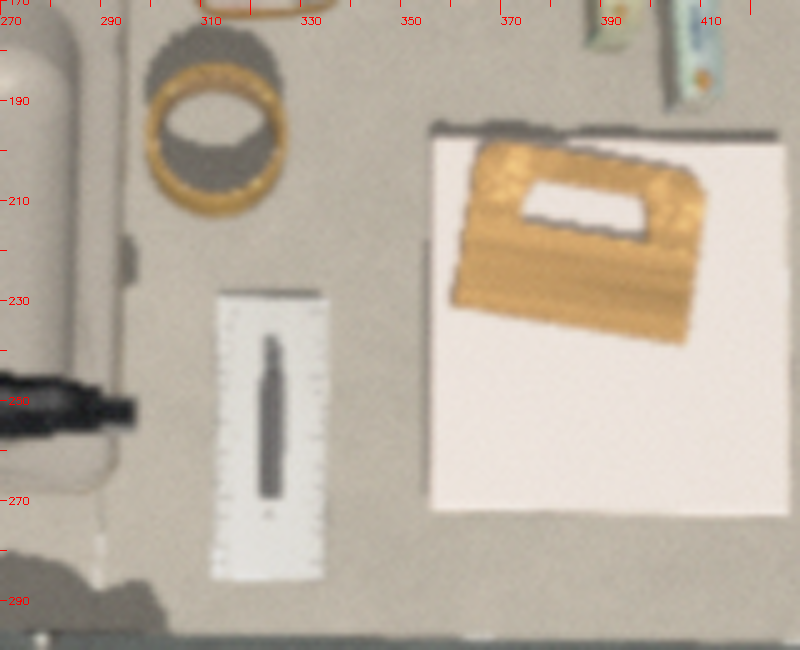

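```bash
cat >> h.py <<'E'
def rect(mask,c,z):
    cs,_=cv2.findContours(mask.astype(np.uint8),cv2.RETR_EXTERNAL,cv2.CHAIN_APPROX_NONE); k=max(cs,key=cv2.contourArea)
    P=np.array([ray(c,u,v,z)[:2] for u,v in k[:,0]],np.float32)*1000
    r=cv2.minAreaRect(P); return r
E
python3 - <<'E'
from h import *
t=capture("top"); im=t["pixels"].astype(int); 
roi=np.zeros(im.shape[:2],bool); roi[222:292,300:345]=1
m=roi&(im.min(2)>200); print(m.sum(), im[240,318],im[240,305])
for th in(192,200,208): print(rect(cv2.morphologyEx((roi&(im.min(2)>th)).astype(np.uint8),cv2.MORPH_CLOSE,np.ones((9,9))),t,.006))
print(*[ray(t,u,v,.006)[:2] for u,v in [(313.4,228.6),(335.6,228.6),(312.2,285.4),(334.6,285.6)]])
print(*[ray(t,u,v,.036)[:2] for u,v in [(322.2,237),(326.6,237),(321.6,269.6),(326.4,269.6)]])
state(); rel([.46,-.155,.12],rot(-90))
E
```

```text
866 [210 216 220] [166 180 188]
((463.1155090332031, -146.32781982421875), (70.35176849365234, 176.4060821533203), 89.79522705078125)
((462.5609436035156, -146.869873046875), (65.4579086303711, 175.40318298339844), 89.7042007446289)
((461.3828430175781, -144.8109130859375), (171.8948211669922, 63.101158142089844), 0.6362871527671814)
[ 0.55435839 -0.1125996 ] [ 0.55575602 -0.18364808] [ 0.37373364 -0.11180807] [ 0.37425317 -0.18237822]
[ 0.52396492 -0.13997356] [ 0.52422827 -0.15371995] [ 0.42226729 -0.13954925] [ 0.42252269 -0.15441005]
t 9.80 p [ 0.465  -0.056   0.1117] yawY -90.27 toolz [ 0.004 -0.763 -0.646] q [ 23.7  30.8 116.7 -49.3  67.5 148.2] F [-0.77  0.45  0.68] open 0.0219
[-0.51  7.03  7.02] [49.7 -0.3 -0.1]
```

```bash
python3 - <<'E'
from h import *
rel([.464,-.147,.13],rot(-90))
E
```

```text
[-0.1   7.27  5.76] [49.7 -0.3 -0.1]
```

Emit:
play_rows(targets="120 -0.1 1.5 -2 8 0 0; 120 -0.1 3 -1 17 0 0; 120 -0.1 4.5 1 26 0 0; 120 -0.1 5.5 3 35 0 0; 120 -0.1 6.5 4.5 43 0 0; 120 -0.1 7.27 5.76 49.7 -0.3 -0.1; 120 -0.1 7.27 5.76 49.7 -0.3 -0.1; 120 -0.1 7.27 5.76 49.7 -0.3 -0.1; 120 -0.1 7.27 5.76 49.7 -0.3 -0.1")

```text
clock: 10.92
ee_pos: [0.4636, -0.1459, 0.1296]
tcp_rot: [[1.0, 0.002, -0.001], [0.002, -1.0, -0.001], [-0.001, 0.001, -1.0]]
force: [1.2, -0.7, -0.2]
opening: 0.0456
```

```bash
python3 - <<'E'
from h import *
state(); rel([.464,-.147,.011],rot(-90))
t=capture("top"); crop(t,270,170,160,130,5,"t10.png")
E
```

```text
t 10.93 p [ 0.4636 -0.1459  0.1296] yawY -89.87 toolz [-0.001 -0.001 -1.   ] q [-1.760e+01  1.550e+01  1.155e+02 -1.000e-01  4.900e+01  7.240e+01] F [ 1.22 -0.73 -0.16] open 0.0456
[ 0.05  0.1  11.86] [0.1 0.1 0.1]
```

View pics/t10.png

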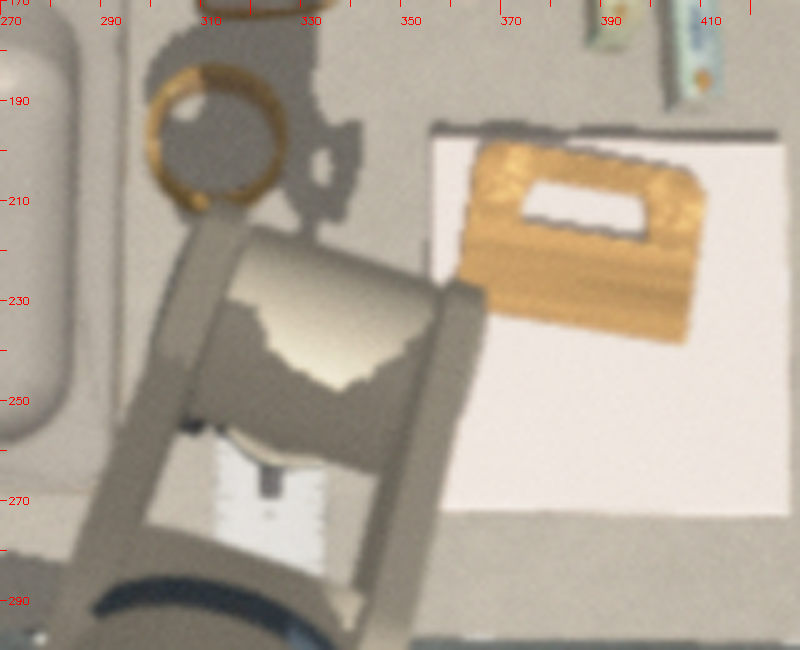

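Emit:
play_rows(targets="120 0 0.1 5 0 0 0; 120 0 0.1 9 0 0 0; 120 0 0.1 11 0 0 0; 120 0 0.1 11.7 0 0 0; 120 0 0.1 11.7 0 0 0; 120 0 0.1 11.7 0 0 0; 180 0 0.1 11.7 0 0 0; 255 0 0.1 11.7 0 0 0; 255 0 0.1 11.7 0 0 0; 255 0 0.1 11.7 0 0 0; 255 0 0.1 11.7 0 0 0")

```text
clock: 12.35
ee_pos: [0.4642, -0.1471, 0.0136]
tcp_rot: [[1.0, 0.002, 0.0], [0.002, -1.0, -0.001], [0.0, 0.001, -1.0]]
force: [-1.4, 0.9, 7.3]
opening: 0.013
```

Emit:
play_rows(targets="255 0 0 -1 0 0 0; 255 0 0 -3 0 0 0; 255 0 0 -6 0 0 0; 255 0 0 -7 0 0 0; 255 0 0 -7 0 0 0")

```text
clock: 12.98
ee_pos: [0.4646, -0.1472, 0.0841]
tcp_rot: [[1.0, 0.002, 0.002], [0.002, -1.0, -0.002], [0.002, 0.002, -1.0]]
force: [-0.5, 0.1, -1.6]
opening: 0.0131
```

```bash
python3 - <<'E'
from h import *
state()
t=capture("top"); crop(t,270,170,160,130,5,"t11.png")
E
```

```text
t 12.97 p [ 0.4646 -0.1472  0.0841] yawY -89.87 toolz [ 0.002 -0.002 -1.   ] q [-1.770e+01  1.980e+01  1.172e+02 -1.000e-01  4.280e+01  7.230e+01] F [-0.45  0.13 -1.64] open 0.0131
```

View pics/t11.png

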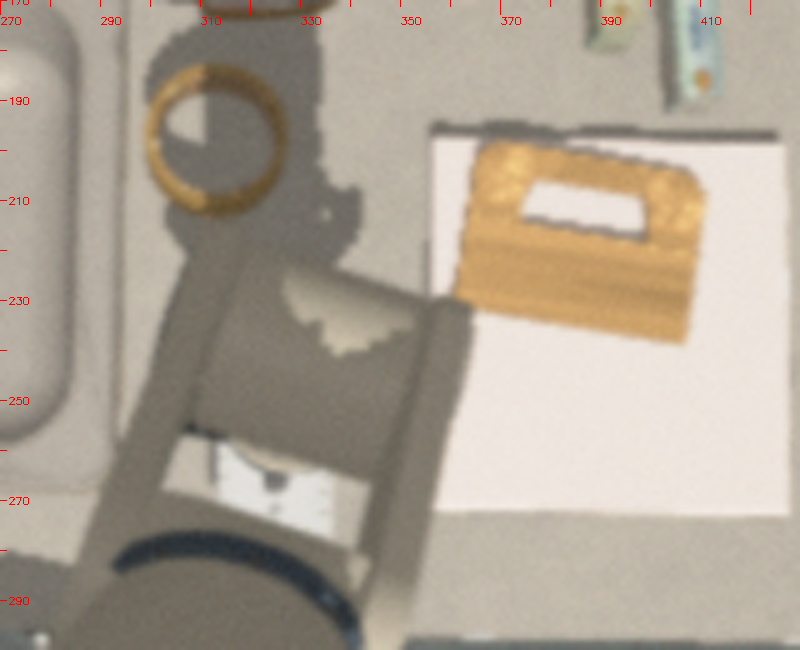

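```bash
python3 - <<'E'
from h import *
t=capture("top"); im=cv2.GaussianBlur(t["pixels"],(3,3),0).astype(float); b=im[:,:,0]
import cv2
# blue channel: wood low, white high. near edge subpixel per column
pts=[]
for u in range(368,404):
    col=b[222:250,u]; th=(col[:5].min()+col[-5:].mean())/2
    k=np.where((col[:-1]<th)&(col[1:]>=th))[0][-1]; v=222+k+(th-col[k])/(col[k+1]-col[k]); pts.append((u,v))
P=np.array([ray(t,u,v,.022)[:2] for u,v in pts]); l=cv2.fitLine(P.astype(np.float32),cv2.DIST_HUBER,0,.001,.001).ravel(); d=l[:2]*np.sign(l[1]); n=np.array([d[1],-d[0]])
print("dir",d,np.degrees(np.arctan2(d[0],d[1])),"res",np.std((P-l[2:])@n), pts[0],pts[-1])
# side edges at rows between
for v0 in (215,222,228):
    r=b[v0,350:420]; print(v0,[ (round(350+k+ (200-r[k])/(r[k+1]-r[k]),2)) for k in np.where((r[:-1]-170)*(r[1:]-170)<0)[0]])
for e in [(362.3,222),(361.2,228)]: print(e,(ray(t,*e,.025)[:2]-l[2:])@d)
print("pt",l[2:])
E
```

```text
dir [0.1451496  0.98940974] 8.345942 res 0.0001388719673102275 (368, np.float64(232.18)) (403, np.float64(238.0))
215 [np.float64(356.88), np.float64(361.0), np.float64(394.4), np.float64(396.44)]
222 [np.float64(356.74), np.float64(360.06), np.float64(410.06)]
228 [np.float64(358.44), np.float64(356.65), np.float64(409.21)]
(362.3, 222) 0.07248792091053585
(361.2, 228) 0.0730844111705651
pt [ 0.536766  -0.3343643]
```

```bash
python3 - <<'E'
from h import *
rel([.494,-.328,.09],rot(-8.35))
E
```

```text
[ 2.99 18.12 -0.69] [  0.    0.1 -81.5]
```

Emit:
play_rows(targets="255 0 2 -0.7 0 0 -7; 255 0.6 4 -0.7 0 0 -16; 255 1.2 7 -0.7 0 0 -25; 255 1.8 9 -0.7 0 0 -34; 255 2 11 -0.7 0 0 -43; 255 2.4 13 -0.7 0 0 -52; 255 2.6 15 -0.7 0 0 -61; 255 2.99 17 -0.7 0 0 -70; 255 2.99 18.12 -0.7 0 0 -78; 255 2.99 18.12 -0.7 0 0 -81.5; 255 2.99 18.12 -0.7 0 0 -81.5; 255 2.99 18.12 -0.7 0 0 -81.5")

```text
clock: 14.58
ee_pos: [0.4936, -0.3276, 0.0893]
tcp_rot: [[0.147, 0.989, -0.002], [0.989, -0.147, -0.0], [-0.001, -0.002, -1.0]]
force: [-0.5, -0.8, -2.8]
opening: 0.0127
```

```bash
python3 - <<'E'
from h import *
state(); rel([.494,-.328,.033],rot(-8.35))
t=capture("top"); s=capture("scene"); crop(t,340,170,120,110,6,"t12.png"); cv2.imwrite("pics/s12.png",s["pixels"])
E
```

```text
t 14.57 p [ 0.4936 -0.3276  0.0893] yawY -8.44 toolz [-0.002 -0.    -1.   ] q [-3.37e+01  2.70e+01  1.04e+02 -1.00e-01  4.91e+01 -2.52e+01] F [-0.47 -0.82 -2.81] open 0.0127
[-0.03  0.06  5.63] [-0.1  0.  -0.1]
```

View pics/t12.png

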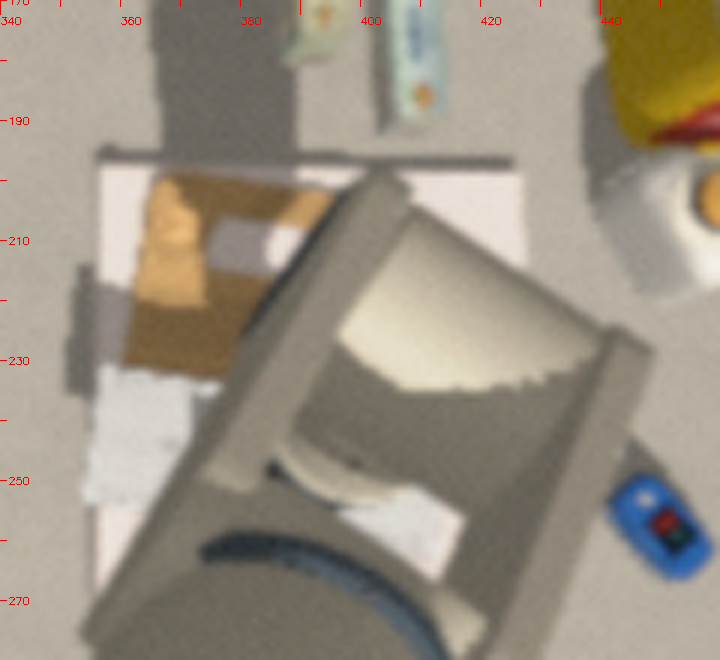

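View pics/s12.png

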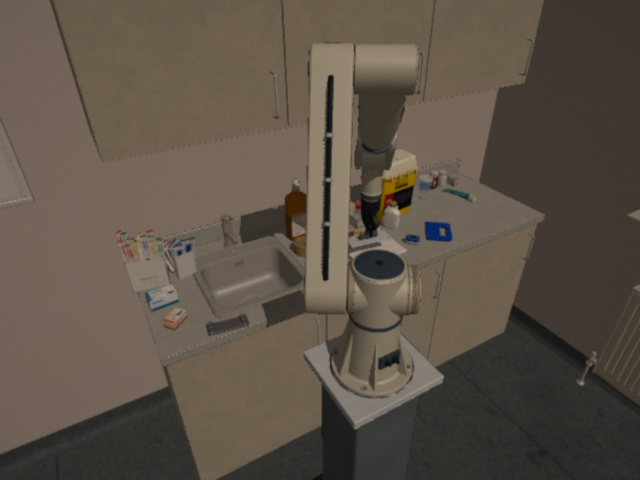

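Emit:
play_rows(targets="255 0 0 2 0 0 0; 255 0 0 4 0 0 0; 255 0 0 5.2 0 0 0; 255 0 0 5.7 0 0 0; 255 0 0 5.9 0 0 0; 255 0 0 5.9 0 0 0; 255 0 0 5.9 0 0 0")

```text
clock: 15.55
ee_pos: [0.4941, -0.3279, 0.0313]
tcp_rot: [[0.146, 0.989, -0.0], [0.989, -0.146, -0.001], [-0.001, -0.0, -1.0]]
force: [0.1, -0.0, -2.0]
opening: 0.0128
```

```bash
python3 - <<'E'
from h import *
state()
t=capture("top"); s=capture("scene"); crop(t,340,170,120,110,6,"t13.png"); crop(s,335,215,90,60,8,"s13.png")
E
```

```text
t 15.55 p [ 0.4941 -0.3279  0.0313] yawY -8.41 toolz [-0.    -0.001 -1.   ] q [-3.370e+01  3.190e+01  1.053e+02 -1.000e-01  4.280e+01 -2.520e+01] F [ 0.13 -0.   -2.01] open 0.0128
```

View pics/t13.png

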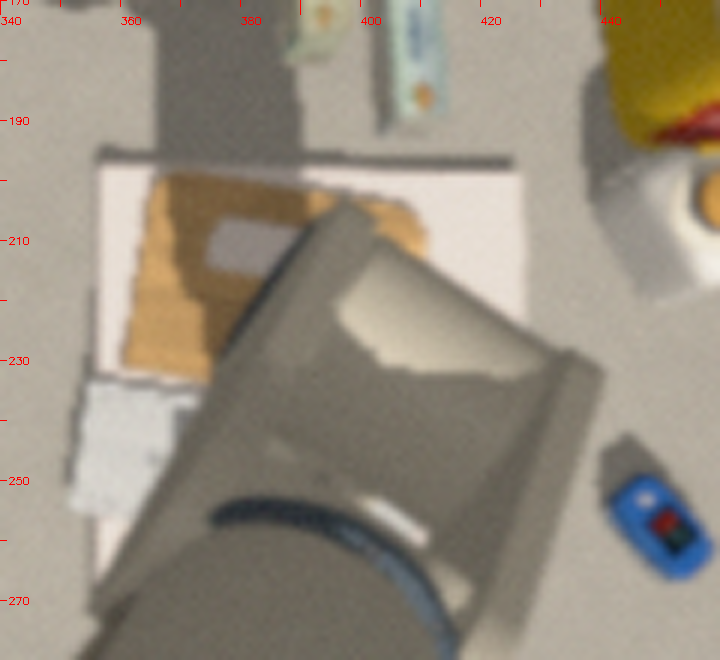

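View pics/s13.png

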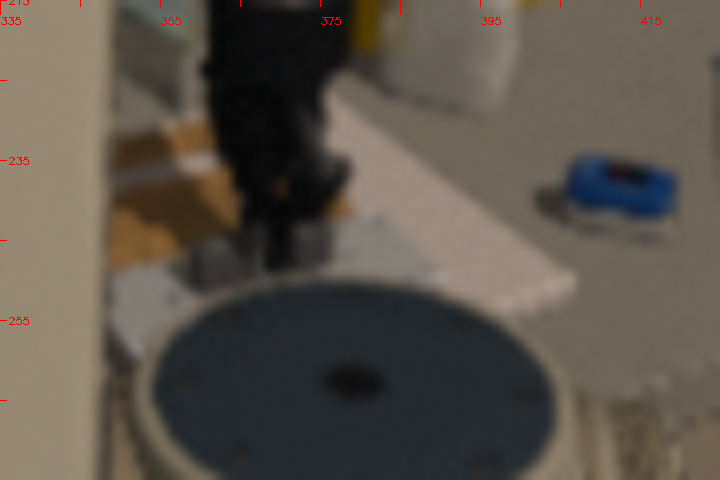

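```bash
python3 - <<'E'
from h import *
t=capture("top"); d=np.array([.1451,.9894]); n=np.array([.9894,-.1451]); E=np.array([.5368,-.3344])
for nm,u,v,z in [("bl FL",355.5,233.3,.0237),("bl NL",351.5,254.5,.0237),("bl far@370",370,234.6,.0237),("splNL",360.5,231,.025),("splNR",407,238.8,.025),("splFL",365,200,.025)]:
    p=ray(t,u,v,z)[:2]; print(nm,p,"along %.4f across %.4f"%((p-E)@d,(p-E)@n))
o=sensors.get_obs(); q=o["ee_pos"][:2]-E; print(q@d,q@n)
E
```

```text
bl FL [ 0.53935205 -0.24554403] along 0.0883 across -0.0104
bl NL [ 0.47191916 -0.23327877] along 0.0906 across -0.0789
bl far@370 [ 0.53609517 -0.29151702] along 0.0423 across -0.0069
splNL [ 0.54681267 -0.26119693] along 0.0739 across -0.0007
splNR [ 0.52478555 -0.40871337] along -0.0753 across -0.0011
splFL [ 0.64690591 -0.27523623] along 0.0745 across 0.1004
0.0002295534222900436 -0.043341276402872796
```

Emit:
play_rows(targets="255 0 0 0.1 0 0 0; 255 0 0 0.2 0 0 0; 255 0 0 0.25 0 0 0; 255 0 0 0.25 0 0 0")

```text
clock: 16.2
ee_pos: [0.4939, -0.3279, 0.0286]
tcp_rot: [[0.146, 0.989, -0.001], [0.989, -0.146, -0.001], [-0.001, -0.001, -1.0]]
force: [-1.3, 1.5, -0.1]
opening: 0.0126
```

Emit:
play_rows(targets="255 0 0.2 0 0 0 0; 255 0 0.4 0 0 0 0; 255 0 0.5 0 0 0 0; 255 0 0.55 0 0 0 0; 255 0 0.55 0 0 0 0")

```text
clock: 16.82
ee_pos: [0.4993, -0.3287, 0.0287]
tcp_rot: [[0.146, 0.989, -0.001], [0.989, -0.146, -0.001], [-0.001, -0.001, -1.0]]
force: [-0.9, 0.5, -0.3]
opening: 0.0129
```

Emit:
play_rows(targets="255 0 0.05 0 0 0 0; 255 0 0.1 0 0 0 0; 255 0 0.1 0 0 0 0")

```text
clock: 17.2
ee_pos: [0.5005, -0.3288, 0.0286]
tcp_rot: [[0.146, 0.989, -0.001], [0.989, -0.146, -0.001], [-0.001, -0.0, -1.0]]
force: [-1.0, 0.8, -0.0]
opening: 0.0128
```

Emit:
play_rows(targets="255 0 0.05 0 0 0 0; 255 0 0.1 0 0 0 0; 255 0 0.1 0 0 0 0")

```text
clock: 17.58
ee_pos: [0.5016, -0.329, 0.0286]
tcp_rot: [[0.146, 0.989, -0.001], [0.989, -0.146, -0.001], [-0.001, -0.0, -1.0]]
force: [-2.0, 0.2, -0.2]
opening: 0.013
```

Emit:
play_rows(targets="255 0 0.05 0 0 0 0; 255 0 0.1 0 0 0 0; 255 0 0.1 0 0 0 0")

```text
clock: 17.95
ee_pos: [0.5027, -0.3292, 0.0286]
tcp_rot: [[0.146, 0.989, -0.0], [0.989, -0.146, -0.001], [-0.001, -0.0, -1.0]]
force: [-0.5, 0.1, -0.4]
opening: 0.0128
```

Emit:
play_rows(targets="255 0 0.05 0 0 0 0; 255 0 0.1 0 0 0 0; 255 0 0.1 0 0 0 0")

```text
clock: 18.32
ee_pos: [0.5035, -0.3293, 0.0286]
tcp_rot: [[0.146, 0.989, -0.001], [0.989, -0.146, -0.001], [-0.001, -0.0, -1.0]]
force: [-2.5, 0.1, 1.1]
opening: 0.0131
```

```bash
python3 - <<'E'
from h import *
state()
t=capture("top"); s=capture("scene"); crop(t,345,190,90,75,8,"t14.png");crop(s,335,215,90,60,8,"s14.png")
E
```

```text
t 18.32 p [ 0.5035 -0.3293  0.0286] yawY -8.41 toolz [-0.001 -0.001 -1.   ] q [-3.330e+01  3.270e+01  1.042e+02 -1.000e-01  4.310e+01 -2.480e+01] F [-2.47  0.06  1.09] open 0.0131
```

View pics/t14.png

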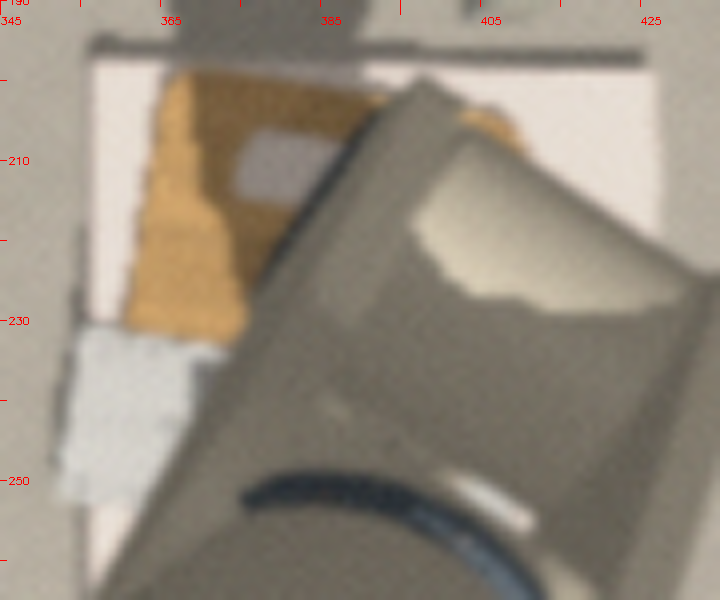

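View pics/s14.png

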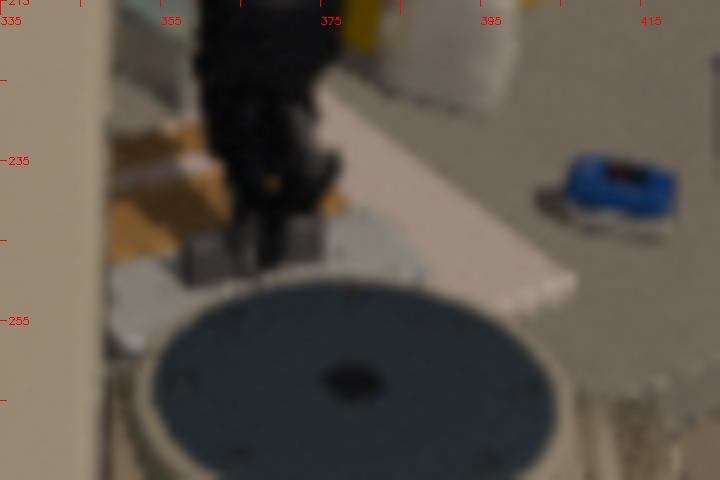

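Emit:
play_rows(targets="255 0 0.05 0 0 0 0; 255 0 0.1 0 0 0 0; 255 0 0.1 0 0 0 0; 255 0 0.1 0 0 0 0")

```text
clock: 18.92
ee_pos: [0.5037, -0.3292, 0.0287]
tcp_rot: [[0.146, 0.989, -0.002], [0.989, -0.146, -0.001], [-0.001, -0.002, -1.0]]
force: [-7.2, -0.0, 5.8]
opening: 0.013
```

Emit:
play_rows(targets="255 0 0.05 0 0 0 0; 255 0 0.1 0 0 0 0; 255 0 0.1 0 0 0 0; 255 0 0.1 0 0 0 0")

```text
clock: 19.42
ee_pos: [0.5037, -0.3292, 0.0287]
tcp_rot: [[0.146, 0.989, -0.004], [0.989, -0.146, 0.0], [-0.001, -0.004, -1.0]]
force: [-8.2, 0.3, 5.8]
opening: 0.0131
```

Emit:
play_rows(targets="255 0 0 0 0 0 0; 255 0 0 0 0 0 0; 235 0 0 0 0 0 0; 210 0 0 0 0 0 0; 180 0 0 0 0 0 0; 150 0 0 0 0 0 0; 130 0 0 0 0 0 0; 130 0 0 0 0 0 0")

```text
clock: 20.42
ee_pos: [0.5039, -0.3293, 0.0287]
tcp_rot: [[0.146, 0.989, -0.003], [0.989, -0.146, -0.0], [-0.001, -0.003, -1.0]]
force: [-0.4, 0.0, 0.1]
opening: 0.0415
```

Emit:
play_rows(targets="130 0 0 -1.5 0 0 0; 130 0 0 -4 0 0 0; 130 0 0 -9 0 0 0; 130 0 0 -15 0 0 0; 130 -2 -5 -19 0 0 0; 130 10 -5 -20 0 0 0; 130 17 -5 -20 0 0 0; 130 23 -5 -20 0 0 0; 130 30 -5 -20 0 0 0; 130 30 -5 -20 0 0 0; 130 30 -5 -20 0 0 0")

```text
clock: 21.8
ee_pos: [0.4993, -0.0217, 0.2299]
tcp_rot: [[0.142, 0.99, -0.002], [0.99, -0.142, 0.001], [0.0, -0.002, -1.0]]
force: [-0.7, -0.7, 0.7]
opening: 0.0421
```

```bash
python3 - <<'E'
from h import *
state()
t=capture("top"); s=capture("scene"); crop(t,345,190,90,75,8,"t15.png");crop(s,335,215,90,60,8,"s15.png")
E
```

```text
t 21.80 p [ 0.4993 -0.0217  0.2299] yawY -8.17 toolz [-0.002  0.001 -1.   ] q [ -2.7   9.2 108.6   0.   62.3   5.5] F [-0.73 -0.67  0.68] open 0.0421
```

View pics/t15.png

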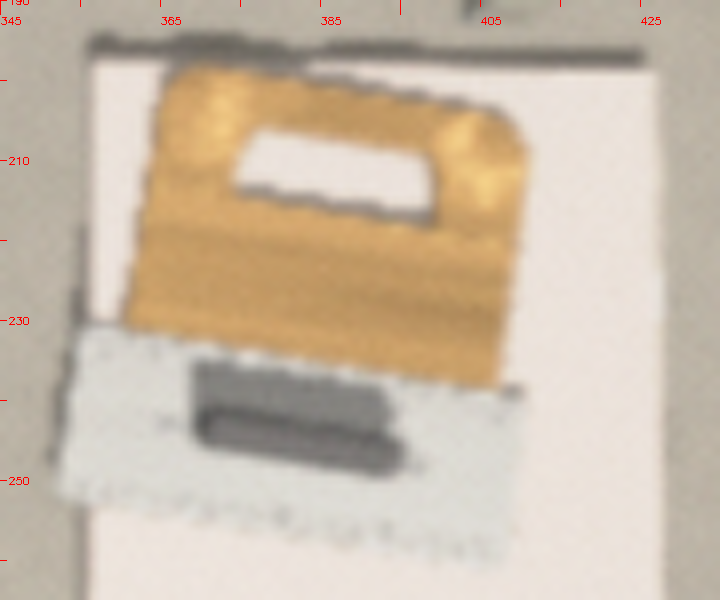

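View pics/s15.png

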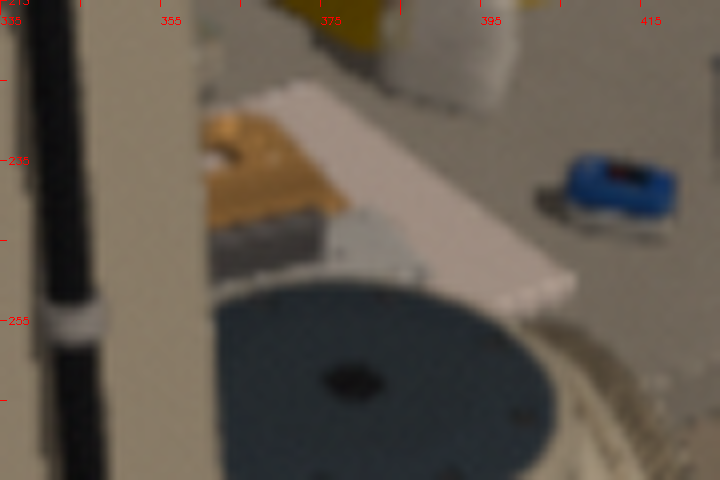

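```bash
python3 - <<'E'
from h import *
t=capture("top")
A=np.mean([capture("top")["pixels"].astype(float) for _ in range(6)],0)
b=A[:,:,0]
def fit(P):
    P=np.array(P); l=cv2.fitLine(P.astype(np.float32),cv2.DIST_HUBER,0,.0005,.001).ravel(); d=l[:2]*np.sign(l[1]); n=np.array([d[1],-d[0]]); r=(P-l[2:])@n
    return np.degrees(np.arctan2(d[0],d[1])),l[2:],r.std(),n
def cross(us,lo,hi,z,ch,w=0):
    o=[];px=[]
    for u in us:
        c0=lo(u);col=cv2.GaussianBlur(ch,(5,1),0)[c0:c0+12,u]
        g=np.abs(np.diff(col)); k=g.argmax(); 
        wts=g[max(0,k-2):k+3]; v=c0+(np.arange(max(0,k-2),max(0,k-2)+len(wts))*wts).sum()/wts.sum()+.5
        o.append(ray(t,u,v,z)[:2]);px.append(round(v,2))
    return o,px
P,px=cross(range(364,406),lambda u:int(231.5+(u-361)*.165)-5,0,.023,b); r1=fit(P); print("wood edge",r1)
for ch in (0,1,2):
    P,px=cross(range(358,400),lambda u:int(252.3+(u-355)*.165)-6,0,.018,A[:,:,ch]); r=fit(P); print("near",ch,r,"across mid",(r[1]-r1[1])@r1[3])
# bar
m=np.zeros(b.shape,bool); m[230:255,360:402]=1
mm=(m&(A.max(2)<118)).astype(np.uint8); print(mm.sum(),rect(mm,t,.051))
print(A[246,380],A[240,380],A[250,362])
E
```

```text
wood edge (np.float32(8.251733), array([ 0.53560483, -0.33672416], dtype=float32), np.float64(0.0005511516545578492), array([ 0.98964703, -0.14352256], dtype=float32))
near 0 (np.float32(7.0739017), array([ 0.46989098, -0.30794293], dtype=float32), np.float64(0.0034384441579854027), array([ 0.9923881 , -0.12314945], dtype=float32)) across mid -0.069164276
near 1 (np.float32(7.4225273), array([ 0.46877113, -0.31904167], dtype=float32), np.float64(0.002502457447744128), array([ 0.9916204, -0.1291855], dtype=float32)) across mid -0.068679616
near 2 (np.float32(7.9613543), array([ 0.46901238, -0.31713274], dtype=float32), np.float64(0.0012011086349626432), array([ 0.9903617 , -0.13850515], dtype=float32)) across mid -0.068714835
60 ((507.1009826660156, -323.3146057128906), (72.19864654541016, 12.965611457824707), 86.08285522460938)
[121.33333333 123.83333333 126.66666667] [127.16666667 130.         133.16666667] [208.16666667 215.33333333 217.83333333]
```

```bash
python3 - <<'E'
from h import *
t=capture("top")
A=np.mean([capture("top")["pixels"].astype(float) for _ in range(8)],0)
print(A[246:262,372].round(),A[246:262,395].round())
big=cv2.resize(np.clip((A[200:270,348:418]-180)*3.4,0,255).astype(np.uint8),None,fx=9,fy=9,interpolation=cv2.INTER_CUBIC)[:,:]
cv2.imwrite("pics/c16.png",big[:600] if 0 else cv2.resize(big,(600,600)))
# left end
P=[];g=A.mean(2)
for v in range(234,249):
    r=g[v,347:360]; d=np.clip(np.diff(r),0,None); k=d[:9].argmax(); s=slice(max(0,k-1),k+2); u=347+(np.arange(12)[s]*d[s]).sum()/d[s].sum()+.5; P.append(ray(t,u,v,.021)[:2]); 
P=np.array(P); l=cv2.fitLine(P.astype(np.float32),cv2.DIST_HUBER,0,.0005,.001).ravel(); print("left end normal angle",np.degrees(np.arctan2(-l[1],l[0])*np.sign(1)),l, ((P-l[2:])@[-l[1],l[0]]).std())
E
```

```text
[[169. 174. 177.]
 [203. 210. 212.]
 [211. 218. 220.]
 [210. 217. 220.]
 [211. 218. 220.]
 [211. 218. 220.]
 [208. 215. 218.]
 [205. 212. 215.]
 [208. 216. 219.]
 [212. 220. 226.]
 [219. 226. 234.]
 [220. 227. 236.]
 [220. 227. 236.]
 [220. 228. 237.]
 [220. 228. 236.]
 [220. 227. 237.]] [[150. 154. 158.]
 [158. 163. 165.]
 [169. 172. 176.]
 [195. 201. 205.]
 [209. 215. 219.]
 [212. 218. 221.]
 [212. 218. 221.]
 [213. 220. 222.]
 [212. 219. 222.]
 [212. 218. 221.]
 [211. 218. 220.]
 [208. 215. 219.]
 [208. 216. 220.]
 [216. 222. 229.]
 [219. 226. 235.]
 [220. 227. 236.]]
left end normal angle 8.617567713535047 [ 0.98871046 -0.1498385   0.51410395 -0.23872885] 0.0005313505500479774
```

View pics/c16.png

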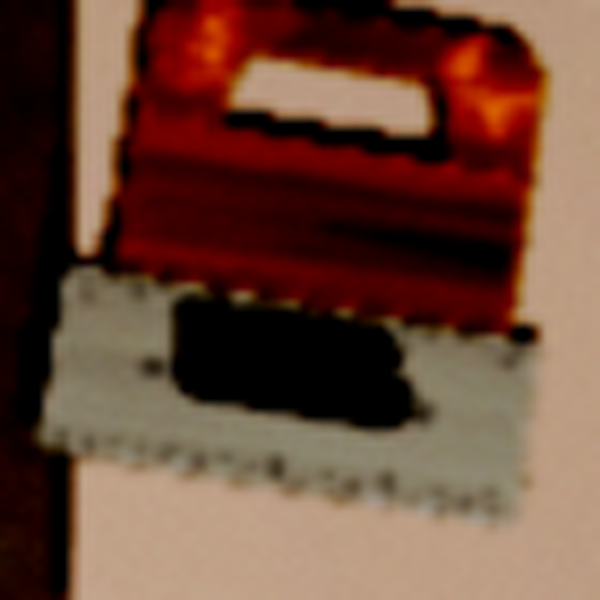

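```bash
python3 - <<'E'
from h import *
t=capture("top")
A=np.mean([capture("top")["pixels"].astype(float) for _ in range(12)],0)
P=[];f=cv2.GaussianBlur(A[:,:,2]-A[:,:,0],(5,1),0)
for u in range(360,404):
    c0=int(252.3+(u-355)*.165)-5; c=f[c0:c0+13,u]; th=12.7
    k=np.where((c[:-1]<th)&(c[1:]>=th))[0][-1]; P.append(ray(t,u,c0+k+(th-c[k])/(c[k+1]-c[k]),.020)[:2])
P=np.array(P); l=cv2.fitLine(P.astype(np.float32),cv2.DIST_HUBER,0,.0003,.001).ravel(); d=l[:2]*np.sign(l[1]); n=np.array([d[1],-d[0]])
print(np.degrees(np.arctan2(d[0],d[1])),((P-l[2:])@n).std(), "near edge across from wood", (l[2:]-[.5356,-.33672])@[.98965,-.1435])
o=sensors.get_obs(); print(o["clock"])
E
```

```text
8.971116 0.0010655182874984733 near edge across from wood -0.06776405833546875
23.35
```

```bash
python3 - <<'E'
from h import *
state(); rel([.4662,-.3238,.15],rot(-8.35)); rel([.4662,-.3238,.026],rot(-8.35))
E
```

```text
t 23.35 p [ 0.499  -0.0251  0.2287] yawY -8.42 toolz [-0.004 -0.    -1.   ] q [ -3.    9.3 108.7  -0.   62.3   5.4] F [-0.    0.76  0.36] open 0.0418
[-30.02   1.16   7.88] [-0.2  0.  -0.1]
[-30.01   1.2   20.28] [-0.2  0.  -0.1]
```

Emit:
play_rows(targets="255 -5 0 2 0 0 0; 255 -10 0.5 4 0 0 0; 255 -15 1 6 0 0 0; 255 -20 1.2 7.9 0 0 0; 255 -25 1.2 7.9 0 0 0; 255 -30 1.2 7.9 0 0 0; 255 -30 1.2 7.9 0 0 0; 255 -30 1.2 13 0 0 0; 255 -30 1.2 17 0 0 0; 255 -30 1.2 17 -0.2 0 0; 255 -30 1.2 17 -0.2 0 0")

```text
clock: 24.72
ee_pos: [0.4671, -0.3236, 0.06]
tcp_rot: [[0.146, 0.989, 0.001], [0.989, -0.146, -0.001], [-0.001, 0.001, -1.0]]
force: [0.5, -0.5, 0.1]
opening: 0.0002
```

```bash
python3 - <<'E'
from h import *
state(); rel([.4662,-.3238,.026],rot(-8.35))
t=capture("top"); s=capture("scene"); crop(t,345,190,90,75,8,"t17.png");crop(s,335,195,90,70,8,"s17.png")
E
```

```text
t 24.73 p [ 0.4671 -0.3236  0.06  ] yawY -8.39 toolz [ 0.001 -0.001 -1.   ] q [-34.9  27.7 107.9  -0.   44.3 -26.4] F [ 0.46 -0.48  0.15] open 0.0002
[-0.03 -0.09  3.4 ] [ 0.1  0.1 -0. ]
```

View pics/s17.png

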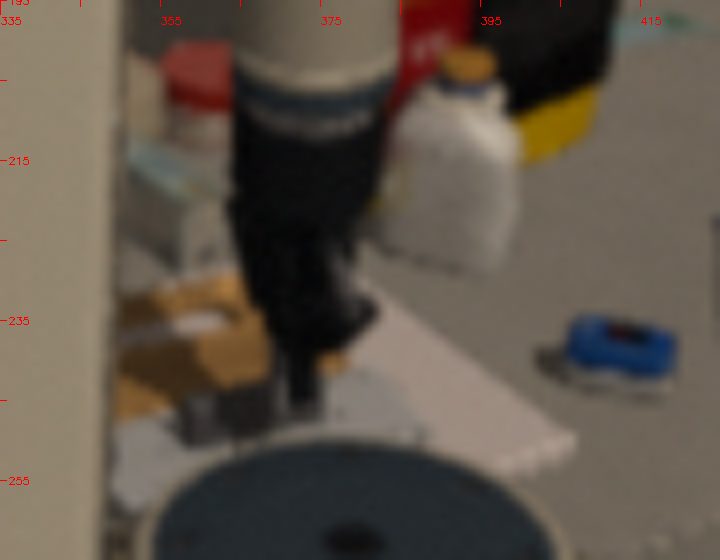

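Emit:
play_rows(targets="255 0 -0.1 1.5 0 0 0; 255 0 -0.1 2.6 0 0 0; 255 0 -0.1 3.2 0 0 0; 255 0 -0.1 3.3 0 0 0; 255 0 -0.1 3.3 0 0 0")

```text
clock: 25.45
ee_pos: [0.4667, -0.3241, 0.0276]
tcp_rot: [[0.146, 0.989, 0.002], [0.989, -0.146, -0.002], [-0.002, 0.002, -1.0]]
force: [0.4, 0.4, 0.2]
opening: -0.0001
```

Emit:
play_rows(targets="255 0 0.2 0 0 0 0; 255 0 0.4 0 0 0 0; 255 0 0.6 0 0 0 0; 255 0 0.8 0 0 0 0; 255 0 0.9 0 0 0 0; 255 0 0.9 0 0 0 0")

```text
clock: 26.2
ee_pos: [0.4757, -0.3254, 0.0276]
tcp_rot: [[0.146, 0.989, 0.002], [0.989, -0.146, -0.002], [-0.002, 0.002, -1.0]]
force: [0.2, 0.5, 0.1]
opening: -0.0001
```

Emit:
play_rows(targets="255 0 0.1 0 0 0 0; 255 0 0.2 0 0 0 0; 255 0 0.3 0 0 0 0; 255 0 0.4 0 0 0 0; 255 0 0.4 0 0 0 0")

```text
clock: 26.82
ee_pos: [0.4797, -0.3261, 0.0277]
tcp_rot: [[0.146, 0.989, 0.002], [0.989, -0.146, -0.002], [-0.002, 0.003, -1.0]]
force: [0.0, -1.2, -1.0]
opening: -0.0003
```

Emit:
play_rows(targets="255 0 0.1 0 0 0 0; 255 0 0.2 0 0 0 0; 255 0 0.2 0 0 0 0")

```text
clock: 27.2
ee_pos: [0.4818, -0.3264, 0.0277]
tcp_rot: [[0.146, 0.989, 0.002], [0.989, -0.146, -0.002], [-0.002, 0.003, -1.0]]
force: [0.3, 0.0, -0.8]
opening: -0.0
```

Emit:
play_rows(targets="255 0 0.1 0 0 0 0; 255 0 0.2 0 0 0 0; 255 0 0.2 0 0 0 0")

```text
clock: 27.58
ee_pos: [0.4832, -0.3265, 0.0276]
tcp_rot: [[0.146, 0.989, 0.001], [0.989, -0.146, -0.002], [-0.002, 0.001, -1.0]]
force: [-4.4, -0.5, 2.5]
opening: -0.0
```

Emit:
play_rows(targets="255 0 0.1 0 0 0 0; 255 0 0.15 0 0 0 0; 255 0 0.15 0 0 0 0")

```text
clock: 27.95
ee_pos: [0.4832, -0.3265, 0.0276]
tcp_rot: [[0.146, 0.989, -0.001], [0.989, -0.146, -0.001], [-0.001, -0.001, -1.0]]
force: [-8.7, -1.2, 6.5]
opening: 0.0005
```

Emit:
play_rows(targets="255 0 -0.2 0 0 0 0; 255 0 -0.6 0 0 0 0; 255 0 -1 -0.3 0 0 0; 255 0 -1 -3 0 0 0; 255 0 -1 -8 0 0 0; 255 0 -1 -14 0 0 0; 255 6 -1 -18 0 0 0; 255 12 -1 -20 0 0 0; 255 18 -1 -20 0 0 0; 255 24 -1 -20 0 0 0; 255 30 -1 -20 0 0 0; 255 30 -1 -20 0 0 0")

```text
clock: 29.45
ee_pos: [0.5175, -0.0243, 0.2276]
tcp_rot: [[0.141, 0.99, -0.001], [0.99, -0.141, -0.0], [-0.0, -0.001, -1.0]]
force: [0.5, -0.5, 0.2]
opening: -0.0
```

```bash
python3 - <<'E'
from h import *
state()
t=capture("top")
A=np.mean([capture("top")["pixels"].astype(float) for _ in range(12)],0)
t["pixels"]=A.astype(np.uint8); crop(t,345,190,90,75,8,"t18.png")
def fit(P,dl=.0003):
    l=cv2.fitLine(np.array(P).astype(np.float32),cv2.DIST_HUBER,0,dl,.001).ravel(); d=l[:2]*np.sign(l[1]); return np.degrees(np.arctan2(d[0],d[1])),l[2:]
P=[];f=cv2.GaussianBlur(A[:,:,2]-A[:,:,0],(5,1),0)
for u in range(360,404):
    c0=int(252.3+(u-355)*.165)-5; c=f[c0:c0+13,u]; th=12.7
    k=np.where((c[:-1]<th)&(c[1:]>=th))[0][-1]; P.append(ray(t,u,c0+k+(th-c[k])/(c[k+1]-c[k]),.020)[:2])
a,p=fit(P)
Q=[];f2=A[:,:,2]-A[:,:,0]
for u in range(364,406):
    c0=int(231.5+(u-361)*.165)-6; c=f2[c0:c0+12,u]; th=45
    k=np.where((c[:-1]>th)&(c[1:]<=th))[0][-1]; Q.append(ray(t,u,c0+k+(th-c[k])/(c[k+1]-c[k]),.023)[:2])
b,q=fit(Q); print("near",a,"wood",b,"width",(p-q)@[.9894,-.1451]*1000, q)
E
```

```text
t 29.45 p [ 0.5175 -0.0243  0.2276] yawY -8.10 toolz [-0.001 -0.    -1.   ] q [ -2.9  10.9 106.8  -0.   62.3   5.3] F [ 0.54 -0.54  0.18] open -0.0000
near 8.799453 wood 8.627687 width -68.47037871479988 [ 0.5362589  -0.33768144]
```

View pics/t18.png

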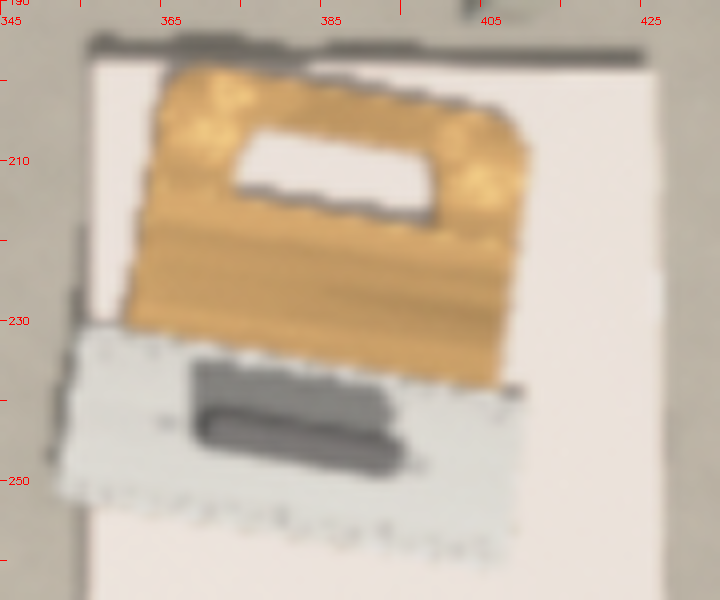

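```bash
python3 -c "
from workcell import ctrl; print(ctrl.hand_in())"
```

```text
the job is handed in; nothing more can be done
None
```

I took the straightedge out of its stand, tipped it onto the bare counter between sink and base, and let go. It lay flat with the grip up. I then lifted it by the grip, laid it on the base against the wooden splint board and released it. The job is handed in; the clock stood at about 29.5 s of the 58 s allowed.

After the first release, the top-camera fits of the blade's angle disagreed: 7.1 to 9.0° against 8.3° for the board edge. I gave the grip bar one gentle push (about 9 N) with the closed fingers so the blade could square itself against the board.

My last checks, from the top camera:
- **Parallel:** the blade's near edge read 8.8° and the board's edge 8.6°. The 0.2° difference is inside the 0.86° limit and within the fit noise.
- **Gap:** none visible. The near edge measured 68.5 mm from the board edge against a 70 mm blade, about as good as the calibration allows.
- **Centring along the edge:** about 4 mm off, against the 15 mm limit.
- **Splint board:** no clear movement. Both pushes stalled against it at 8 to 9 N, although it was said to slide above about 5 N.
- **Other items:** the things visible in the last top crops looked undisturbed. I did not measure the position of each one at the end.
- **Arm:** clear of everything, with the tool about 0.23 m above the counter.

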